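# Tip the battery onto its side and lock it into its charging dock

### The arm

A 6-joint arm with a two-finger parallel gripper is mounted at the origin on a cart in front of the work surface, level with it; the furniture and walls round the work are solid. World frame = base frame: x ahead of the robot, y to its left, z up, the work surface at z = 0. Lengths are in mm, angles in rad, forces in N, time in s.
With the tool pointing down it reaches from about 300 to 875 mm from the base axis. Payload 6.4 kg.
Tool frame: the origin (TCP) lies at the very end of the fingers, on their centre line; the grasp point (between the pads) lies 19 mm behind it; z points along the fingers, y is the line along which they close (so a half turn about z gives the same grasp; the last joint's range is limited). The gripper opens to 88 mm and grips with 3 to 60 N. Pads are 18 mm wide; open, the fingers measure 123 mm over their backs; the gripper's body (75 mm by 187 mm) begins 45 mm behind the grasp point.
Start: joints at [1.133, 0.181, 1.607, -0, 1.354, -0.206], TCP at [132.082, 559.639, 238.714] pointing down, gripper open.
Joint ranges: [-2.99, 2.99], [-0.89, 2.07], [0.3, 2.58], [-1.14, 4.28], [0, 2.63], [-3.12, 3.12]. Speed limits (rad/s): [2.57, 2.57, 3.01, 3.14, 3.14, 3.14].

### API

Orientations are given as a 3x3 rotation matrix whose columns are the frame's x, y, z axes.
In Python, from station import arm gives the robot as it stands. The module is installed in compiled form; this text tells all that it offers.
- The arm moves only by the shell command python3 -m inch 'ROWS' [FORCE]. ROWS is JSON, one flat list of numbers, 7 for each row, row after row: the closure, from 0 (fully open) to 1 (shut), then the shift along the tool's x, y, z in mm, then the turn, a rotation vector about the tool's x, y, z in rad. A call has 1 to 5 rows; each row shifts and turns the commanded pose from where the row before left it, along the tool's axes as they then stand; what a row does not reach is not made up. A row lasts 1/8 s, in which the tool goes at most 62.5 mm and 10.7 degrees, less where a joint would pass 70% of its speed; a pose out of reach is approached as far as the arm can. A call with a gripper value outside its range is refused whole. The fingers move at their own pace and stop on an object; FORCE is the grip in N (left out, the last holds). Time passes only in rows, so rows that do not move let the fingers close. It gives the time, the measured TCP pose, the force, the opening and the grip force at its end, in the units of the state.
- arm.sense(): the state, without advancing time (a new reading comes with each control period).
- arm.get_image(name): name is "scene" or "top" or "wrist"; returns a dict with "frame" (420x560x3 uint8, blue, green, red), "fov_y" (degrees; the focal length in pixels is half the picture's height over the tangent of half this angle, whatever the lens; pixels are square), "cx", "cy" (the principal point, pixels), "k1" (the pictures are not rectified: a ray, as slopes to the right and down, at radius r is drawn at 1 + k1 r^2 times it, then the intrinsics apply), "rvec" (rotation vector, rad) and "tvec" (3), from world to camera coordinates, as OpenCV has them. Camera axes: x right, y down, z forward; pixel columns grow to the right and rows downward; lengths in mm; the calibration is good to about 2 mm. A picture is of the moment at which its call begins. There is no depth.
- arm.hand_in(): hands the job in; it is judged then, once.
The state is a dict: "time": time; "joint_pos": joint angles; "dq": joint speeds; "joint_efforts": joint torques, N m; "eef_pos": TCP position; "ee_rot": TCP orientation; "wrist_force": force on the tool from outside, world axes, zero at the start; "ft_torque": the same for the moment, N m; "grip_width": opening from 0.0 (shut) to 1.0 (fully open); "grip_force": force on a finger pad.
Only numpy, scipy, OpenCV 4.12 (cv2) and the standard library are available. Lean on these libraries where they do the work, as an engineer would, in place of code of your own. Each camera call takes 0.05 s, during which the arm holds its last target. There are 200 camera calls.

### The job

Put the balance's battery on charge: slide the upright battery squarely into the corner between the dock's long left wall and the dock's front edge, touching both, then tip it over that edge by pushing high on its near face, so that it lies on its side on the dock with its terminals toward the sprung contacts. Then push it in along the dock until the catch in the floor springs up behind it, and leave it locked there. Never push on it with more than 30 N, and leave the bottle, the timer and the jar where they stand.

Things in the scene. Friction and masses are not known exactly. Their poses are not given: they have to be found in the camera images.
- battery: grey block, 80 (x) x 120 (y) x 84 mm (z), about 0.6 kg, smooth, too wide to grip. Origin mid underside, z up; +x faces the dock (slightly turned); paper label on the near (-x) face, two brass terminals on top. Starts upright in front of the dock, right of its left wall. Lying as wanted its x axis points down, its z along the dock's x, and the origin, on the near face, is 46 mm up
- dock: charging dock, fixed to the bench, level, turned a little about z. Origin at the middle of its front edge, at bench level; x into the dock, y left, z up. Aluminium floor plate 6 mm thick from x = 0, 137 mm wide: its front edge is the stop for the battery's foot. Grey housing at the back from x = 103 to 133 mm, 70 mm high
- dock_left (a point): front end of the dock's left wall (6 mm thick, 30 mm high): point on its inner face at bench level, dock x = -105, y = +62.5 mm. The wall runs straight from there to the housing, so its first 105 mm stand on the bench in front of the front edge. Axes as the dock's
- dock_right (a point): front end of the straight part of the dock's right wall (30 mm high): point on its inner face at bench level, dock x = 15, y = -62.5 mm; a short flared lead stands before it, its tip at x = -4, y = -75 mm. The battery has 5 mm of play between the walls. Axes as the dock's
- catch (a joint): spring catch: steel tongue in the dock's floor, dock x = 6 to 12 mm, 40 mm wide, standing 5 mm above the floor. 0 m = up; grows to 0.0055 as it is pushed down, by 1 to 2 N; the lying battery holds it down. It springs up once the battery's foot face (its origin) has passed x = 12 mm, and then keeps it from coming back
- contacts (a joint): carrier of two brass contact blades that stand out of the rear housing, 46 mm above the bench, tips at dock x = 90 mm when free. 0 m = free; grows as the battery pushes them back along +x: 3 N plus 1 N per mm. About 0.006 when the battery is locked; hard stop at 0.0077 (battery origin at x = 13.7 mm)
- amber_bottle: bystander: brown bottle with black cap, 47 mm across, 103 mm high, standing left of the dock; origin at its underside
- timer: bystander: flat white timer, 66 x 66 x 18 mm, lying right of the dock; origin at its underside
- cream_jar: bystander: white jar, 50 mm across, 52 mm high, behind right of the dock; origin at its underside
Not all that is in view belongs to the job. Of the things like the battery, leave any that is blue; of the rest the larger one is meant.

How it is judged (in metres and radians):
On the way, in this order (a step that is already met when the one before it is completed fails the run):
1. the battery stands upright with its foot against the dock's front edge and its left side against the left wall (angle between battery's own z axis and vertical below 0.1 rad and x of battery in the frame of dock between -0.0425 and -0.037 m and y of battery in the frame of dock between -0.001 and 0.005 m and angle between the x axis of battery and the x axis of dock, either way round below 0.05 rad), for 0.2 s.
2. the battery lies on its side on the dock, terminals toward the contacts, holding the catch down (angle between battery's own x axis and vertical above 3 rad and value of joint catch above 0.003 m and angle between the z axis of battery and the x axis of dock, either way round below 0.08 rad and z of battery in the frame of dock below 0.052 m), for 0.2 s.
At the end, for the whole second after the job is handed in: The battery rests on its side flat on the dock (within about 4 degrees), terminals toward the contacts, its foot face 10.5 to 15 mm past the dock's front edge, the catch up behind it (within 1.5 mm) and the contacts pressed back by more than 4 mm (angle between battery's own x axis and vertical above 3.07 rad and value of joint catch below 0.0015 m and value of joint contacts above 0.004 m and x of battery in the frame of dock between 0.0105 and 0.015 m and angle between the z axis of battery and the x axis of dock, either way round below 0.06 rad and z of battery in the frame of dock below 0.05 m and linear speed of battery below 0.02 m/s); the robot touches nothing.
It fails at once if a finger or the arm pushes on the battery with more than 30 N (contact force between any of the fingers, the arm and battery above 30 N).
It fails at once if the bottle, the timer or the jar is moved by more than 20 mm or tipped (distance of any of amber_bottle, timer, cream_jar from where it was at the start of the episode above 0.02 m or angle between any of amber_bottle, cream_jar's own z axis and vertical above 0.3 rad).
It also fails if it takes over 72 s, if anything falls off the work surface, if the arm or the gripper's body presses on something with over 40 N, if the wrist force passes 120 N, or if a joint passes its speed limit or range.

## Working session

There is one attempt and no reset: what is moved stays moved. The work goes in short steps, Python scripts to look and compute and a shell command to move; the robot and the scene stay as the last step left them, time stands still between calls to the robot, and variables do not carry over. Pictures are saved under pics/ and viewed, at most 10 in all, crops included, and the job is handed in when it is done.

```bash
mkdir -p pics; cat > h.py <<'E'
import numpy as np, cv2
from station import arm
def cam(n):
    d=arm.get_image(n); d['R']=cv2.Rodrigues(np.array(d['rvec'],float))[0]; d['t']=np.array(d['tvec'],float).ravel()
    d['f']=210/np.tan(np.radians(d['fov_y'])/2); return d
def proj(d,P):
    p=np.atleast_2d(P)@d['R'].T+d['t']; s=p[:,:2]/p[:,2:]; r2=(s**2).sum(1,keepdims=True)
    return s*(1+d['k1']*r2)*d['f']+[d['cx'],d['cy']]
def ray(d,uv,z):
    "pixels -> world points at height z"
    uv=np.atleast_2d(np.array(uv,float)); q=(uv-[d['cx'],d['cy']])/d['f']; s=q.copy()
    for _ in range(20): s=q/(1+d['k1']*(s**2).sum(1,keepdims=True))
    v=np.c_[s,np.ones(len(s))]@d['R']; c=-d['R'].T@d['t']
    return c+v*((z-c[2])/v[:,2])[:,None]
E
python3 - <<'E'
from h import *
import pickle
for n in ('scene','top'):
    d=cam(n); cv2.imwrite(f'pics/{n}0.png',d['frame']); pickle.dump(d,open(n+'.pkl','wb')); print(n,-d['R'].T@d['t'],d['f'])
s=arm.sense(); print(s['time'],s['ee_rot'],s['wrist_force'])
E
```

```text
scene [ 240.19483048 -739.86220408  895.78479442] 456.9778306129346
top [ 469.10337951  -60.32561961 1104.18591952] 493.7695146936499
0.1 [[-9.73247526e-01  2.29758145e-01 -6.68460081e-04]
 [ 2.29758904e-01  9.73246470e-01 -1.46782092e-03]
 [ 3.13332602e-04 -1.58213773e-03 -9.99998699e-01]] [ 0.93584479  0.13028153 -0.39373683]
```

View pics/top0.png

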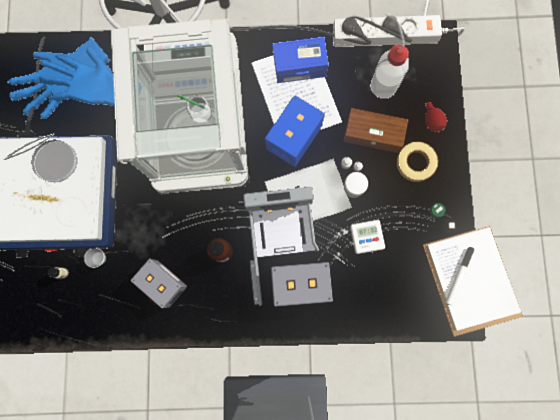

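View pics/scene0.png

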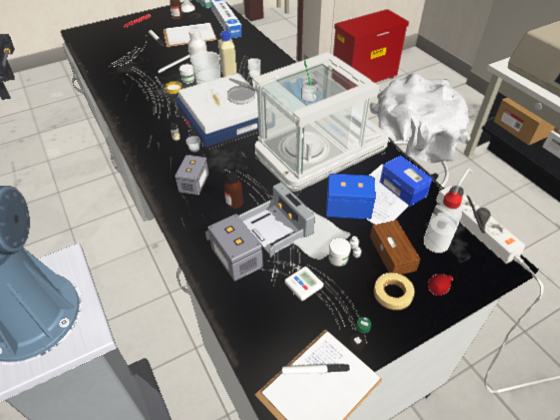

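Candidates (top image): grey block (301,284), grey block (158,283), and blue blocks (294,130) and (300,58). The larger grey one at (301,284), in front of the dock, fits the description. I'll confirm it in an enlarged crop.

```bash
python3 - <<'E'
from h import *
import pickle
d=pickle.load(open('top.pkl','rb')); print(proj(d,[[0,0,0],[500,0,0],[500,-200,0]]))
c=d['frame'][170:320,200:400]; cv2.imwrite('pics/c1.png',cv2.resize(c,None,fx=4,fy=4,interpolation=cv2.INTER_CUBIC))
E
```

```text
[[265.74839374 527.67807185]
 [261.07191926 276.82562977]
 [351.49302416 274.34869018]]
```

View pics/c1.png

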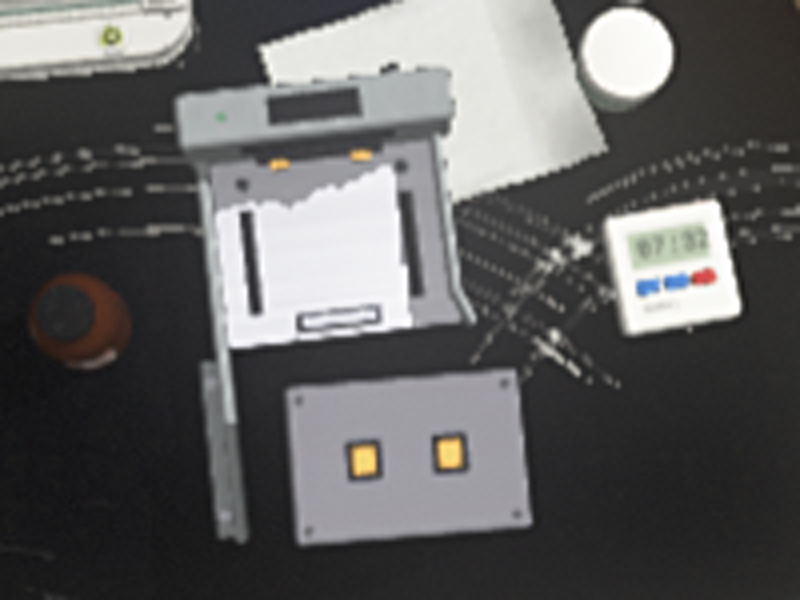

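The larger grey block is confirmed as the battery. Its top corners in the crop are (288,390), (522,370), (532,523) and (298,545); the catch slot is at (340,318) and the dock's front edge runs from (233,347) to (470,322).

```bash
python3 - <<'E'
from h import *
import pickle
np.set_printoptions(suppress=True,precision=1)
d=pickle.load(open('top.pkl','rb'))
def w(p,z): return ray(d,np.array(p,float)/4+[200,170],z)
B=w([(288,390),(522,370),(532,523),(298,545)],84); print('bat',B,B.mean(0))
x=(B[0]+B[1]-B[2]-B[3]);print('yaw',np.degrees(np.arctan2(x[1],x[0])))
F=w([(233,347),(410,327),(470,322)],6);print('front',F); 
for i in(1,2):
  e=F[0]-F[i];print('yaw front',np.degrees(np.arctan2(-e[0],e[1])))
print('catch',w([(298,320),(380,307),(380,318),(298,331),(340,318)],6))
print('contacts',w([(280,166),(361,159)],46))
print('slot l,r',w([(244,212),(257,313),(405,195),(417,295)],6))
print('wall in bottom', w([(245,540),(233,420),(230,347)],0))
print('wall top',w([(232,420),(208,165),(245,540),(215,540)],30))
print('house top back',w([(177,95),(447,70)],70))
print('bottle timer',w([(85,340)],10), w([(672,267)],18),w([(627,60)],52))
E
```

```text
bat [[ 516.   -27.4   84. ]
 [ 522.8 -147.7   84. ]
 [ 445.8 -149.3   84. ]
 [ 438.   -30.6   84. ]] [480.7 -88.7  84. ]
yaw 1.7972464317196795
front [[ 544.     5.1    6. ]
 [ 552.3  -93.4    6. ]
 [ 554.2 -126.7    6. ]]
yaw front 4.818898312421529
yaw front 4.400006547118077
catch [[558.  -31.3   6. ]
 [563.9 -77.1   6. ]
 [557.8 -76.9   6. ]
 [551.9 -31.2   6. ]
 [558.4 -54.7   6. ]]
contacts [[638.5 -24.7  46. ]
 [641.  -68.7  46. ]]
slot l,r [[619.3  -2.5   6. ]
 [562.5  -8.6   6. ]
 [626.3 -93.1   6. ]
 [570.  -97.9   6. ]]
wall in bottom [[438.9   0.8   0. ]
 [504.2   6.2   0. ]
 [544.5   7.1   0. ]]
wall top [[503.2   4.9  30. ]
 [642.8  15.5  30. ]
 [439.8  -0.9  30. ]
 [440.2  15.1  30. ]]
house top back [[ 674.6   28.6   70. ]
 [ 683.9 -115.9   70. ]]
bottle timer [[550.   86.6  10. ]] [[ 580.4 -238.2   18. ]] [[ 690.3 -214.6   52. ]]
```

```bash
python3 -m inch '[1,0,0,0,0,0,-0.1555, 1,0,0,0,0,0,-0.1555, 1,-20,-55,0,0,0,0, 1,-20,-55,0,0,0,0, 1,-20,-55,0,0,0,0]' 20; python3 -m inch '[1,-20,-55,0,0,0,0, 1,-20,-55,0,0,0,0, 1,-20,-55,0,0,0,0, 1,-20,-55,0,0,0,0, 1,-20,-55,0,0,0,0]'; python3 -m inch '[1,-20,-55,0,0,0,0, 1,-20,-55,0,0,0,0, 1,-20,-55,0,0,0,0, 1,-20,-55,0,0,0,0, 1,-20,-55,0,0,0,0]'; python3 -c "
from station import arm;s=arm.sense();print(s['ee_rot'],s['joint_pos'])"
```

```text
time: 0.72
eef_pos: [205.1, 398.2, 238.2]
ee_rot: [[-0.997, -0.08, -0.0], [-0.08, 0.997, -0.001], [0.0, -0.001, -1.0]]
wrist_force: [1.3, 0.1, 0.3]
grip_width: 0.459
grip_force: 0.0
time: 1.35
eef_pos: [326.6, 132.0, 238.7]
ee_rot: [[-0.997, -0.079, 0.001], [-0.079, 0.997, 0.0], [-0.001, 0.0, -1.0]]
wrist_force: [1.2, 0.4, -0.0]
grip_width: 0.004
grip_force: 0.0
time: 1.98
eef_pos: [448.1, -134.5, 238.5]
ee_rot: [[-0.997, -0.078, -0.0], [-0.078, 0.997, 0.0], [-0.0, 0.0, -1.0]]
wrist_force: [1.0, 0.5, 0.6]
grip_width: 0.004
grip_force: 0.0
[[-9.96922628e-01 -7.83917983e-02 -1.91133530e-05]
 [-7.83918006e-02  9.96922584e-01  2.96534641e-04]
 [-4.19135056e-06  2.97120424e-04 -9.99999956e-01]] [-5.46247629e-01 -6.51563751e-02  1.86629599e+00  2.50048315e-04
  1.34062342e+00 -2.19557334e+00]
```

```bash
python3 -m inch '[1,-37,-47,0,0,0,0, 1,0,0,60,0,0,0, 1,0,0,60,0,0,0, 1,0,0,60,0,0,0, 1,0,0,27,0,0,0]'; python3 -m inch '[1,0,0,0,0,0,0]'; python3 - <<'E'
from h import *
d=cam('top'); c=d['frame'][170:320,200:400]; cv2.imwrite('pics/c2.png',cv2.resize(c,None,fx=4,fy=4,interpolation=cv2.INTER_CUBIC))
E
```

```text
time: 2.6
eef_pos: [485.8, -174.9, 27.7]
ee_rot: [[-0.997, -0.079, -0.005], [-0.079, 0.997, 0.003], [0.005, 0.004, -1.0]]
wrist_force: [-1.2, 0.1, 0.3]
grip_width: 0.003
grip_force: 0.0
time: 2.72
eef_pos: [486.3, -175.2, 29.2]
ee_rot: [[-0.997, -0.079, -0.005], [-0.079, 0.997, 0.003], [0.005, 0.004, -1.0]]
wrist_force: [0.2, 0.0, 0.3]
grip_width: 0.009
grip_force: 0.0
```

View pics/c2.png

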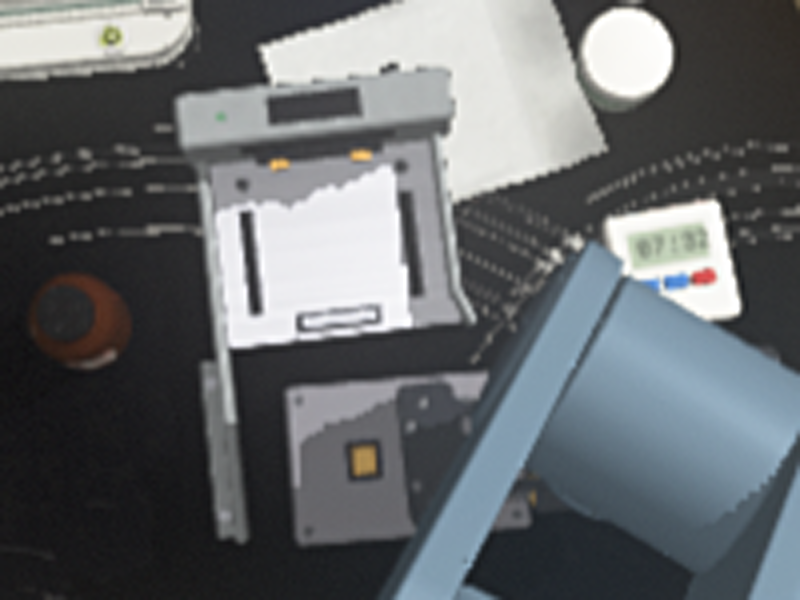

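```bash
for i in 1; do python3 -m inch '[1,0,6,0,0,0,0, 1,0,6,0,0,0,0, 1,0,6,0,0,0,0, 1,0,6,0,0,0,0, 1,0,5,0,0,0,0]'; done; for i in 1 2 3; do python3 -m inch '[1,0,2,0,0,0,0]' | grep -E 'eef|wrist'; done
```

```text
time: 3.4
eef_pos: [486.9, -147.9, 32.5]
ee_rot: [[-0.997, -0.079, 0.002], [-0.079, 0.997, -0.001], [-0.002, -0.002, -1.0]]
wrist_force: [1.5, -4.9, 3.1]
grip_width: 0.006
grip_force: 2.4
eef_pos: [486.2, -145.5, 32.0]
wrist_force: [0.2, -4.1, 2.1]
eef_pos: [486.0, -143.7, 31.8]
wrist_force: [1.1, -5.3, 3.7]
eef_pos: [485.7, -141.7, 31.8]
wrist_force: [0.7, -4.5, 3.9]
```

```bash
for i in 1 2 3 4; do python3 -m inch '[1,0,1.5,0,0,0,0]' | grep -E 'eef|wrist'; done
```

```text
eef_pos: [485.6, -140.1, 31.7]
wrist_force: [1.4, -4.7, 2.9]
eef_pos: [485.4, -138.6, 31.7]
wrist_force: [0.9, -4.4, 3.2]
eef_pos: [485.3, -137.1, 31.7]
wrist_force: [0.5, -4.6, 4.1]
eef_pos: [485.2, -135.6, 31.7]
wrist_force: [0.3, -4.2, 4.0]
```

```bash
for i in 1 2 3 4; do python3 -m inch '[1,0,1,0,0,0,0]' | grep -E 'eef|wrist'; done
```

```text
eef_pos: [485.2, -134.7, 31.8]
wrist_force: [1.7, -7.2, 3.8]
eef_pos: [485.7, -134.4, 32.0]
wrist_force: [2.0, -9.1, 2.1]
eef_pos: [486.2, -134.1, 32.3]
wrist_force: [3.7, -11.6, 1.4]
eef_pos: [486.4, -134.0, 32.6]
wrist_force: [1.2, -16.5, 3.4]
```

```bash
python3 -m inch '[1,0,-30,0,0,0,0, 1,0,0,-50,0,0,0, 1,0,0,-50,0,0,0, 1,34,52,0,0,0,0, 1,34,52,0,0,0,0]'|head -2;  python3 -m inch '[1,0,0,0,0,0,0, 1,0,0,50,0,0,0, 1,0,0,50,0,0,0, 1,0,0,0,0,0,0]'; python3 - <<'E'
from h import *
d=cam('top'); c=d['frame'][170:320,200:400]; cv2.imwrite('pics/c3.png',cv2.resize(c,None,fx=4,fy=4,interpolation=cv2.INTER_CUBIC))
E
```

```text
time: 5.4
eef_pos: [409.4, -61.2, 131.1]
time: 5.9
eef_pos: [407.4, -61.4, 28.1]
ee_rot: [[-0.997, -0.079, -0.01], [-0.079, 0.997, 0.005], [0.009, 0.006, -1.0]]
wrist_force: [0.4, -0.4, 0.2]
grip_width: 0.009
grip_force: 0.0
```

View pics/c3.png

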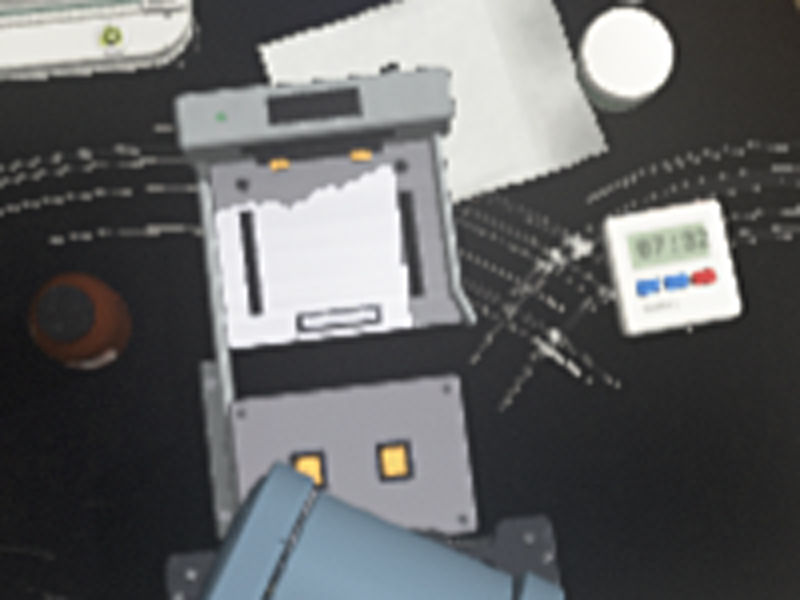

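The battery is flush to the wall (top corners at (231,402), (458,376) and (478,532)). Now I'll push it forward.

```bash
python3 -m inch '[1,-7,-2,0,0,0,0, 1,-6,0,0,0,0,0, 1,-6,0,0,0,0,0, 1,-6,0,0,0,0,0, 1,-6,0,0,0,0,0]' | grep -E 'eef|wrist';python3 -m inch '[1,-4,0,0,0,0,0, 1,-4,0,0,0,0,0]' | grep -E 'eef|wrist'; for i in 1 2 3; do python3 -m inch '[1,-2,0,0,0,0,0]' | grep -E 'eef|wrist'; done
```

```text
eef_pos: [442.6, -62.7, 31.9]
wrist_force: [-4.0, -0.7, 3.5]
eef_pos: [450.4, -62.0, 31.6]
wrist_force: [-4.2, -0.9, 2.4]
eef_pos: [452.4, -61.9, 31.6]
wrist_force: [-3.9, -0.6, 1.8]
eef_pos: [454.2, -61.7, 31.6]
wrist_force: [-4.8, 0.1, 2.1]
eef_pos: [456.2, -61.6, 31.6]
wrist_force: [-2.9, 0.8, 1.2]
```

```bash
for i in 1 2 3 4 5; do python3 -m inch '[1,-1.2,0,0,0,0,0]' | grep -E 'eef|wrist'; done
```

```text
eef_pos: [457.5, -61.5, 31.6]
wrist_force: [-3.2, -0.8, 0.4]
eef_pos: [457.9, -61.6, 31.6]
wrist_force: [-8.8, -3.3, 4.3]
eef_pos: [458.2, -61.6, 31.4]
wrist_force: [-12.2, -4.8, 7.5]
eef_pos: [458.3, -61.4, 31.2]
wrist_force: [-16.7, -4.8, 10.2]
eef_pos: [458.4, -61.2, 31.0]
wrist_force: [-20.5, -6.0, 11.9]
```

```bash
python3 -m inch '[1,20,0,0,0,0,0, 1,0,0,-60,0,0,0, 1,60,0,0,0,0,0, 1,60,0,0,0,0,0, 1,0,0,0,0,0,0]' | grep -E 'time|eef|wrist'; python3 - <<'E'
from h import *
d=cam('top'); c=d['frame'][170:320,200:400]; cv2.imwrite('pics/c4.png',cv2.resize(c,None,fx=4,fy=4,interpolation=cv2.INTER_CUBIC))
E
```

```text
time: 8.45
eef_pos: [319.8, -71.4, 91.1]
wrist_force: [0.2, -0.2, 0.2]
```

View pics/c4.png

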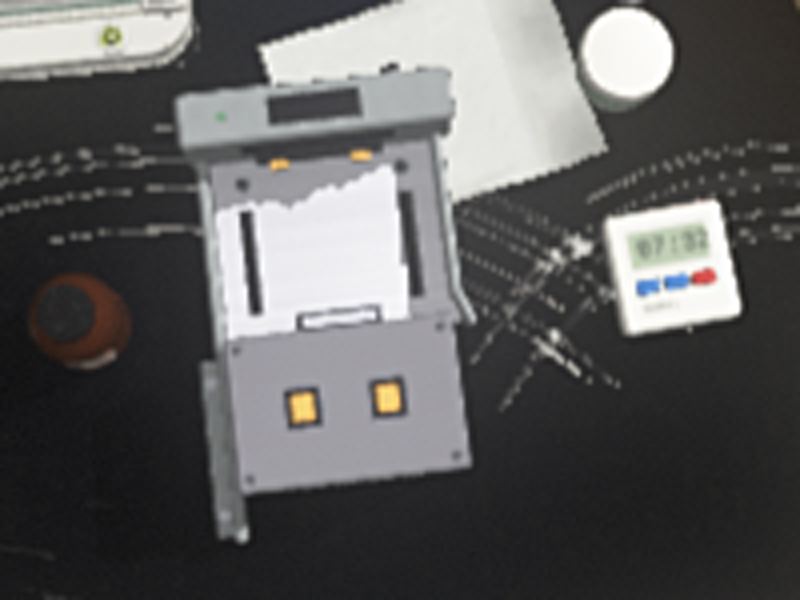

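```bash
python3 - <<'E'
from h import *
import pickle
d=pickle.load(open('top.pkl','rb'))
B=ray(d,np.array([(225,340),(455,315),(470,467),(242,494)])/4+[200,170],84)
x=(B[0]+B[1]-B[2]-B[3]);y=B[0]+B[3]-B[1]-B[2];print(B.mean(0),np.degrees([np.arctan2(x[1],x[0]),np.arctan2(-y[0],y[1])]))
a=np.radians(4.5);q=B.mean(0)[:2]-[549,-55];print(q@[[np.cos(a),-np.sin(a)],[np.sin(a),np.cos(a)]])
E
```

```text
[508.27001758 -57.95281717  84.        ] [4.37430064 4.83629171]
[-40.83610084   0.25192297]
```

```bash
python3 -m inch '[1,0,-51,0,0,0,0, 1,-30,-51,0,0,0,0, 1,-54,0,0,0,0,0, 1,-54,0,0,0,0,0, 1,-50,0,0,0,0,0]' | grep -E 'time|eef|wrist'; python3 -m inch '[1,0,0,30,0,0,0, 1,0,0,30,0,0,0, 1,0,8,0,0,0,0, 1,0,8,0,0,0,0, 1,0,3,0,0,0,0]' | grep -E 'time|eef|wrist';  for i in 1 2 3 ; do python3 -m inch '[1,0,1.5,0,0,0,0]' | grep -E 'eef|wrist'; done
```

```text
time: 9.12
eef_pos: [522.3, -159.5, 91.5]
wrist_force: [-0.1, -0.2, 0.2]
time: 9.75
eef_pos: [517.9, -139.9, 33.1]
wrist_force: [-0.1, 0.1, -0.1]
eef_pos: [517.4, -138.7, 32.9]
wrist_force: [-0.6, -0.3, 0.6]
eef_pos: [516.9, -137.3, 32.5]
wrist_force: [-0.0, 0.1, 0.5]
eef_pos: [516.5, -135.8, 32.1]
wrist_force: [0.2, 0.6, 0.6]
```

```bash
for i in 1 2 3 4 5; do python3 -m inch '[1,0,1,0,0,0,0]' | grep -E 'eef|wrist'; done
```

```text
eef_pos: [516.2, -134.7, 31.8]
wrist_force: [0.1, 0.3, 0.6]
eef_pos: [516.1, -133.7, 31.7]
wrist_force: [0.3, -0.4, -0.1]
eef_pos: [516.1, -132.7, 31.7]
wrist_force: [0.5, -2.6, -0.9]
eef_pos: [516.1, -132.1, 31.7]
wrist_force: [0.5, -2.4, -1.4]
eef_pos: [516.1, -131.6, 31.9]
wrist_force: [-1.1, -7.2, -0.7]
```

```bash
python3 -m inch '[1,0,-25,0,0,0,0, 1,0,0,-60,0,0,0, 1,56,0,0,0,0,0, 1,55,0,0,0,0,0, 1,0,51,0,0,0,0]' | grep -E 'time|eef|wrist'; python3 -m inch '[1,0,50,0,0,0,0, 1,-30,0,10,0,0,0, 1,-12,0,9,0,0,0, 1,0,0,0,0,0,0]' | grep -E 'time|eef|wrist'
```

```text
time: 11.38
eef_pos: [400.7, -116.1, 91.7]
wrist_force: [2.0, 1.3, 0.8]
time: 11.88
eef_pos: [441.0, -59.8, 72.3]
wrist_force: [-0.6, 1.1, -0.4]
```

```bash
python3 -m inch '[1,-7,-1,0,0,0,0, 1,-7,0,0,0,0,0, 1,-3,0,0,0,0,0, 1,-3,0,-2,0,0,0]' | grep -E 'time|eef|wrist'; python3 -m inch '[1,-5,0,-5,0,0,0, 1,-5,0,-5,0,0,0]' | grep -E 'time|eef|wrist'; python3 -m inch '[1,-5,0,-4,0,0,0, 1,-5,0,-4,0,0,0]' | grep -E 'time|eef|wrist'
```

```text
time: 12.38
eef_pos: [459.5, -60.0, 74.3]
wrist_force: [-8.0, -3.3, 4.2]
time: 12.62
eef_pos: [469.7, -59.0, 84.3]
wrist_force: [-4.4, -0.6, -0.3]
time: 12.88
eef_pos: [481.2, -58.1, 92.9]
wrist_force: [-1.7, 0.1, 0.1]
```

```bash
python3 -m inch '[1,-8,0,-4,0,0,0, 1,-8,0,-4,0,0,0]' | grep -E 'time|eef|wrist'; python3 -m inch '[1,-8,0,-3,0,0,0, 1,-8,0,-2,0,0,0]' | grep -E 'time|eef|wrist'; python3 -m inch '[1,-8,0,-1,0,0,0, 1,-5,0,0,0,0,0, 1,0,0,0,0,0,0]' | grep -E 'time|eef|wrist'; python3 - <<'E'
from h import *
d=cam('scene'); c=d['frame'][170:290,180:340]; cv2.imwrite('pics/c5.png',cv2.resize(c,None,fx=5,fy=5,interpolation=cv2.INTER_CUBIC))
E
```

```text
time: 13.12
eef_pos: [498.0, -56.8, 101.3]
wrist_force: [-1.4, 0.6, 1.8]
time: 13.38
eef_pos: [514.0, -55.6, 106.1]
wrist_force: [-1.5, 1.0, 2.3]
time: 13.75
eef_pos: [526.3, -54.7, 106.5]
wrist_force: [1.1, -0.2, 0.2]
```

View pics/c5.png

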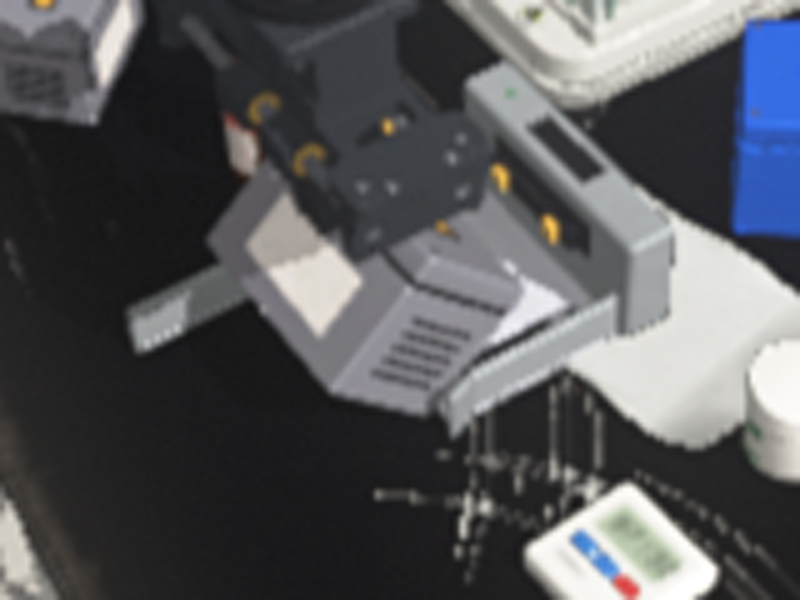

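Tilted about 45° (label at (310,270), right lower edge inside the flare at (440,400)). Keep pushing it over.

```bash
python3 -m inch '[1,-6,0,0,0,0,0, 1,-6,0,0,0,0,0]' | grep -E 'time|eef|wrist'; python3 -m inch '[1,-6,0,1,0,0,0, 1,-6,0,1,0,0,0, 1,0,0,0,0,0,0]' | grep -E 'time|eef|wrist'; python3 -m inch '[1,0,0,0,0,0,0, 1,0,0,0,0,0,0, 1,0,0,0,0,0,0]' | grep -E 'time|eef|wrist'
```

```text
time: 14.05
eef_pos: [538.2, -53.7, 106.7]
wrist_force: [0.1, -0.3, -0.4]
time: 14.42
eef_pos: [550.2, -52.7, 104.5]
wrist_force: [-0.3, 0.3, 0.2]
time: 14.8
eef_pos: [549.7, -52.7, 104.8]
wrist_force: [-0.3, 0.7, 0.2]
```

```bash
python3 - <<'E'
from h import *
a=cam('scene')['frame'][170:290,180:340]; b=cam('top')['frame'][190:310,230:330]
cv2.imwrite('pics/c6.png',np.hstack([cv2.resize(x,None,fx=3,fy=3,interpolation=cv2.INTER_CUBIC) for x in (a,b)]))
E
```

```text
(no output)
```

View pics/c6.png

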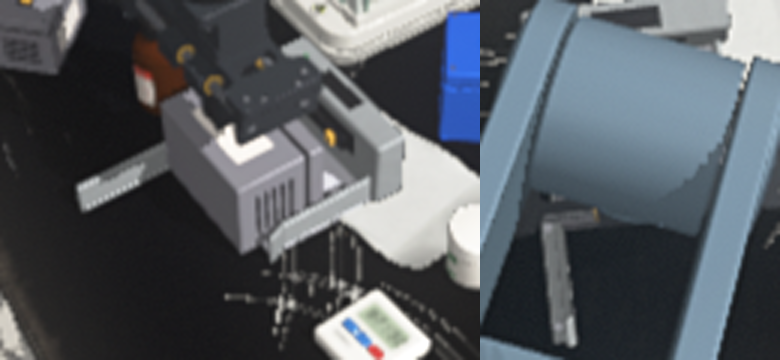

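The battery is lying on its side with its terminals facing the contacts. Now I'll push on the foot face.

```bash
python3 -m inch '[1,0,0,-25,0,0,0, 1,33,0,0,0,0,0, 1,33,0,0,0,0,0, 1,0,0,45,0,0,0, 1,0,0,45,0,0,0]' | grep -E 'time|eef|wrist'; python3 -m inch '[1,-12,0,0,0,0,0, 1,-10,0,0,0,0,0, 1,-8,0,0,0,0,0, 1,-5,0,0,0,0,0]' | grep -E 'time|eef|wrist'; for i in 1 2 3 4 5; do python3 -m inch '[1,-2,0,0,0,0,0]' | grep -E 'eef|wrist'; done
```

```text
time: 15.52
eef_pos: [484.8, -58.4, 39.9]
wrist_force: [0.8, 0.8, -0.5]
time: 16.02
eef_pos: [519.7, -55.3, 40.9]
wrist_force: [-4.2, -1.1, 2.8]
eef_pos: [521.0, -55.0, 40.2]
wrist_force: [-4.1, -0.5, 2.1]
eef_pos: [522.6, -54.8, 39.8]
wrist_force: [-4.3, -1.3, 3.0]
eef_pos: [524.7, -54.6, 39.7]
wrist_force: [-4.6, 0.2, 1.9]
eef_pos: [526.8, -54.5, 39.7]
wrist_force: [-4.8, -0.1, 2.8]
eef_pos: [528.9, -54.3, 39.7]
wrist_force: [-3.9, -0.7, 3.0]
```

```bash
python3 -m inch '[1,-2,0,0,0,0,0, 1,-2,0,0,0,0,0, 1,-2,0,0,0,0,0, 1,-2,0,0,0,0,0]' | grep -E 'time|eef|wrist'; for i in 1 2 3 4 5; do python3 -m inch '[1,-1.2,0,0,0,0,0]' | grep -E 'eef|wrist'; done
```

```text
time: 17.15
eef_pos: [537.0, -53.8, 39.7]
wrist_force: [-3.9, -1.2, 2.0]
eef_pos: [538.2, -53.7, 39.7]
wrist_force: [-3.6, -0.2, 1.8]
eef_pos: [539.3, -53.5, 39.7]
wrist_force: [-3.7, -0.0, 3.1]
eef_pos: [540.5, -53.5, 39.7]
wrist_force: [-3.7, -0.4, 1.2]
eef_pos: [541.7, -53.4, 39.7]
wrist_force: [-3.0, -0.9, 2.8]
eef_pos: [542.9, -53.3, 39.7]
wrist_force: [-3.6, -0.4, 1.6]
```

```bash
for i in 1 2 3 4 5 6 7; do python3 -m inch '[1,-1,0,0,0,0,0]' | grep -E 'eef|wrist'; done
```

```text
eef_pos: [543.5, -53.2, 39.6]
wrist_force: [-7.5, -1.9, 4.4]
eef_pos: [544.0, -53.2, 39.6]
wrist_force: [-8.6, -1.3, 4.1]
eef_pos: [544.7, -53.1, 39.6]
wrist_force: [-9.9, -1.8, 6.1]
eef_pos: [545.4, -53.0, 39.5]
wrist_force: [-9.9, -1.4, 6.2]
eef_pos: [546.2, -53.0, 39.5]
wrist_force: [-11.9, -2.6, 8.1]
eef_pos: [547.0, -53.0, 39.5]
wrist_force: [-12.9, -2.0, 8.7]
eef_pos: [547.7, -52.9, 39.4]
wrist_force: [-13.3, -3.5, 8.5]
```

```bash
for i in 1 2 3; do python3 -m inch '[1,-1,0,0,0,0,0]' | grep -E 'eef|wrist'; done
```

```text
eef_pos: [548.5, -52.8, 39.4]
wrist_force: [-15.7, -3.4, 9.3]
eef_pos: [549.2, -52.7, 39.3]
wrist_force: [-15.1, -4.0, 9.5]
eef_pos: [550.0, -52.7, 39.3]
wrist_force: [-17.3, -2.9, 10.7]
```

```bash
for i in 1 2; do python3 -m inch '[1,-0.6,0,0,0,0,0]' | grep -E 'eef|wrist'; done
```

```text
eef_pos: [550.3, -52.6, 39.2]
wrist_force: [-17.6, -3.8, 11.0]
eef_pos: [550.8, -52.6, 39.2]
wrist_force: [-18.1, -3.6, 10.4]
```

```bash
for i in 1 2; do python3 -m inch '[1,-0.5,0,0,0,0,0]' | grep -E 'eef|wrist'; done
```

```text
eef_pos: [551.1, -52.6, 39.2]
wrist_force: [-17.1, -4.4, 9.8]
eef_pos: [551.2, -52.5, 39.1]
wrist_force: [-20.8, -4.4, 11.5]
```

```bash
for i in 1 2 3 4 5 6; do python3 -m inch '[1,1,0,0,0,0,0]' | grep -E 'eef|wrist'; done; python3 -m inch '[1,40,0,0,0,0,0, 1,60,0,0,0,0,0, 1,60,0,-30,0,0,0, 1,60,0,-30,0,0,0, 1,0,0,0,0,0,0]' | grep -E 'time|eef|wrist';python3 - <<'E'
from h import *
a=cam('scene')['frame'][170:290,180:340]; d=cam('top');b=d['frame'][190:310,230:330]
cv2.imwrite('pics/c7.png',np.hstack([cv2.resize(x,None,fx=3,fy=3,interpolation=cv2.INTER_CUBIC) for x in (a,b)]))
E
```

```text
eef_pos: [551.2, -52.6, 39.1]
wrist_force: [-11.5, -2.8, 4.8]
eef_pos: [551.3, -52.6, 39.1]
wrist_force: [-7.0, -2.0, 1.5]
eef_pos: [550.7, -52.7, 39.1]
wrist_force: [-6.6, -1.6, -0.2]
eef_pos: [549.9, -52.8, 39.1]
wrist_force: [-6.5, -2.7, 0.5]
eef_pos: [549.6, -52.8, 39.2]
wrist_force: [-2.1, -0.5, -0.4]
eef_pos: [549.6, -52.8, 39.8]
wrist_force: [0.0, -0.1, 0.4]
time: 20.9
eef_pos: [338.3, -70.5, 98.6]
wrist_force: [1.1, -1.2, 0.2]
```

View pics/c7.png

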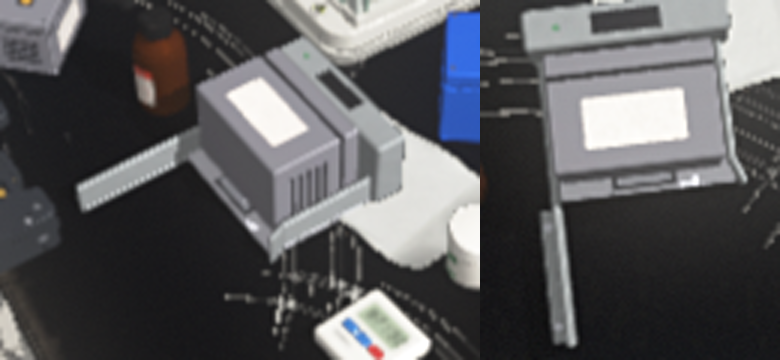

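The battery lies flat, the catch is visible and raised behind it ((235,190) left, (645,180) right), and the force dropped to zero about 1.7 mm back from the stop. It is locked.

```bash
python3 -c "
from station import arm;print(arm.hand_in())"
```

```text
the job is handed in; nothing more can be done
None
```

The battery is on charge: it lies flat on the dock with its terminals against the contacts and the catch up behind it, and the job is handed in. `hand_in` returned no verdict. The highest push I read on it was about 24 N, and the bottle, timer and jar were not touched.

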